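# Set the sanding rest to the marked bevel and load a board

### The arm

A 6-joint arm with a two-finger parallel gripper is mounted at the origin on the work surface. World frame = base frame: x ahead of the robot, y to its left, z up, the work surface at z = 0. Lengths are in mm, angles in rad, forces in N, time in s.
With the tool pointing down it reaches from about 350 to 975 mm from the base axis. Payload 7.1 kg.
Tool frame: the origin (TCP) lies on the front face of the gripper's body, between the roots of the fingers; the fingertips stand 80 mm ahead of it and the grasp point (between the pads) lies 61 mm ahead of it (env.tips_ahead is the distance from the TCP to the fingertips, in mm); z points along the fingers, y is the direction in which the jaws open and shut (so a half turn about z gives the same grasp; the last joint's range is limited). The gripper opens to 88 mm and grips with 3 to 60 N. Pads are 20 mm wide; open, the fingers measure 115 mm over their backs; the gripper's body (75 mm by 178 mm) begins 61 mm behind the grasp point.
Start: joints at [-1.149, 0.423, 1.63, -0, 1.089, -0.019], TCP at [266.679, -565.232, 302.675] pointing down, gripper open.
Joint ranges: [-3, 3], [-0.9, 2.11], [0.09, 2.58], [-1.31, 4.45], [0.11, 2.69], [-2.54, 2.54]. Speed limits (rad/s): [2.39, 2.39, 3.01, 3.14, 3.14, 3.14].

### API

Orientations are given as a unit quaternion [x, y, z, w].
In Python, from station import env, set_gripper, viewer, workorder gives the robot as it stands. Calls block until the motion is done:
- env.reach(position, orientation): joint-space move of the TCP to a pose.
- env.move_l(position, rot=None, rate=150, f_stop=None): straight line of the TCP; rot=None keeps the orientation; rate is the mean speed in mm/s. With f_stop (N) it stops when the force on the tool has changed by that much, and returns True; else False.
- env.move_joints(angles): joint-space move.
- set_gripper(opening): finger opening in mm; the grip force is fixed at half the most; returns when the fingers have stopped.
- env.hold(seconds).
- env.ik(position, orientation): joint angles nearest the present ones, or None.
- env.read_state(): the state.
- viewer.camera(name): name is "side" or "top"; returns the picture (480x640x3 uint8, blue, green, red); there is no depth.
- viewer.camera_params(name): a dict with "fx", "fy", "cx", "cy" (pixels), "pose" (4x4, takes a point from camera to world coordinates). Camera axes: x right, y up, looking along -z (the intrinsics and any distortion apply to the point x, -y, -z); pixel columns grow to the right and rows downward; lengths in mm; the calibration is good to about 2 mm. A picture is of the moment at which its call begins. camera_params takes no time and is no camera call.
A pose or a line that the arm cannot do raises env.IKError and nothing moves.
- workorder.sign_off(): hands the job in, once; it reports no verdict.
The state is a dict: "time_s": time; "qpos": joint angles; "dq": joint speeds; "tau": joint torques, N m; "tool_pos": TCP position; "orientation": TCP orientation; "force": force on the tool from outside, world axes, zero at the start; "wrist_torque": the same for the moment, N m; "width": finger opening in mm.
Only numpy, scipy, OpenCV 4.12 (cv2) and the standard library are available. Lean on these libraries where they do the work, as an engineer would, in place of code of your own. Each camera call takes 0.05 s, during which the arm holds its last target. There are 200 camera calls.

### The job

First raise the hinged grey plate of the sanding rest until it stands at the same angle as the red pointer on its white scale, and leave it standing there on its stiff hinge. Then lay the small handled board flat on the raised plate, square end down against the ledge (within about a centimetre), handle pointing straight up the slope and about midway across the plate, setting it down gently. Leave the pointer and the other things on the bench where they are.

Things in the scene. Friction and masses are not known exactly. Their poses are not given: they have to be found in the camera images.
- tilt_plate (a joint): angle of the hinged grey laminate plate above level, rad; 0 = flat, grows as its far edge is raised, stop at 1.0. The hinge is stiff (friction about 1.2 N m: about 8 N upward at the handle to raise it) and the plate stays where it is left, also with the small board on it
- pointer (a joint): angle of the red pointer above level, rad (0.25 to 0.48): the angle the plate must be given. A thin red arm 200 mm long on the plate's own hinge line, 102 mm left of the plate's middle, in front of an upright white arc-shaped scale of outer radius 161 mm. Light friction; do not move it
- plate_hinge (a point): middle of the plate's hinge line, 45 mm above the bench. Frame turns with the plate: x from hinge to free far edge, y left along the hinge, z out of its upper face. Plate: x 0 to 158 mm, y -90 to 90, 12 mm thick (upper face z = 6). A dark ledge runs across its lower end: upslope face at x = 12 mm, top at z = 18 mm
- plate_handle (a point): middle of the plate's handle, a round aluminium bar 12 mm thick and 120 mm long parallel to the hinge, 200 mm from the hinge line in the plate's mid-plane (plate z = 0); 36 mm clear between bar and plate edge, bar held by two 10 mm wide arms at y = -55 and 55 mm; same axes as the plate
- pointer_tip (a point): tip of the red pointer, 200 mm from the hinge line; x along the pointer, outwards
- blank_center (a point): centre (half-way up) of the square body of the small pale-wood handled board, about 0.14 kg; the body is 110 mm (x) by 56 mm (y) by 22 mm (z); its handle, 26 mm wide and as thick, extends from the body's +x end by a further 35 mm; the other end (x = -55 mm) is the square end. It starts flat on the bench beside the rest, on either side
- blank: the same small handled board, origin at the underside, below blank_center; same axes
- bit_holder: bystander: red block 60 x 80 x 40 mm with drill bits standing in it, 74 mm tall in all; origin at its underside; stands on the other side of the rest from the small board
- board_stack: bystander: stack of three bigger handled boards, 170 x 110 mm bodies with 60 mm handles, 60 mm tall; origin at the underside
- sanding_block: bystander: cork sanding block 110 x 60 x 38 mm; origin at its underside
- rest: fixed dark wooden base of the sanding rest, 22 mm thick, 240 mm wide, from 10 mm short of the hinge line to 153 mm beyond it; carries plate, pointer and scale (scale 114 mm left of the middle, up to 165 mm high). Origin on the bench below the middle of the hinge line; x away from the robot, towards the handle
Not all that is in view belongs to the job. What is shaped like the blank but pink is not meant.

How it is judged (in metres and radians):
On the way:
1. the plate is raised to the pointer's angle (within 0.07 rad) and stands there untouched, with the small board still off the plate (angle between the x axis of plate_hinge and the x axis of pointer_tip, either way round below 0.07 rad and velocity of joint tilt_plate between -0.05 and 0.05 rad/s and contact force between the fingers and anything else below 0.1 N and height (world z) of blank_center below 0.03 m), for 0.2 s.
At the end, for the whole second after the job is handed in: Plate within 0.07 rad of the pointer's angle, pointer tip within 12 mm of its start; small board at rest flat on the plate (0.08 rad), square end 0 to 17 mm from the ledge, handle straight up the slope (0.25 rad), its middle within 45 mm of the plate's middle line (angle between the x axis of plate_hinge and the x axis of pointer_tip, either way round below 0.07 rad and distance of pointer_tip from where it was at the start of the episode below 0.012 m and x of blank_center in the frame of plate_hinge between 0.062 and 0.084 m and y of blank_center in the frame of plate_hinge between -0.045 and 0.045 m and z of blank_center in the frame of plate_hinge between 0.012 and 0.022 m and angle between the z axis of blank_center and the z axis of plate_hinge, either way round below 0.08 rad and angle between the x axis of blank_center and the x axis of plate_hinge, either way round below 0.25 rad and linear speed of blank below 0.02 m/s); the robot touches nothing.
It fails at once if a bystander (bit holder, board stack, sanding block) is moved by more than 30 mm (distance of any of bit_holder, board_stack, sanding_block from where it was at the start of the episode above 0.03 m).
It fails at once if the small board is dropped (moves faster than 0.6 m/s with no finger on it) (linear speed of blank above 0.6 m/s and contact force between the fingers and blank below 0.05 N).
It also fails if it takes over 56 s, if anything falls off the work surface, if the arm or the gripper's body presses on something with over 40 N, if the wrist force passes 120 N, or if a joint passes its speed limit or range.

## Working session

There is one attempt and no reset: what is moved stays moved. The work goes in short steps, each a Python script; the robot and the scene stay as the last script left them, time stands still between calls to the robot, and variables do not carry over. Pictures are saved under pics/ and viewed, about 8 in all and at most 12, crops included, and the job is handed in when it is done.

```bash
ls; mkdir -p pics
python3 - <<'E'
from station import env, viewer
import cv2, json
for n in ("top","side"):
    cv2.imwrite(f"pics/{n}0.png", viewer.camera(n)); p=viewer.camera_params(n); print(n,{k:(v.tolist() if hasattr(v,'tolist') else v) for k,v in p.items()})
s=env.read_state(); print(s["time_s"],s["orientation"],s["tool_pos"])
E
```

```text
pics
top {'fx': 619.8227120339766, 'fy': 619.8227120339766, 'cx': 325.63614097607376, 'cy': 240.5230431566266, 'pose': [[0.027050863565135776, 0.9937384730562723, -0.10840709362476558, 384.1402628347954], [-0.9996226817663477, 0.026373629184271198, -0.007676313041166001, -51.7353085548144], [-0.004769159112026123, 0.10857384054844356, 0.9940769468556874, 1519.6295986126997], [0.0, 0.0, 0.0, 1.0]]}
side {'fx': 510.13273571816273, 'fy': 510.13273571816273, 'cx': 324.63039722667287, 'cy': 244.00132441082624, 'pose': [[-0.9026195810106168, 0.25871820669194534, -0.3440098566935582, 150.2815191577184], [-0.4304387691750492, -0.5414138247318914, 0.7222143285619952, 724.6477839588932], [0.000598303674857656, 0.7999599739457522, 0.6000530660845123, 737.6421188587312], [0.0, 0.0, 0.0, 1.0]]}
0.1 [ 9.75812117e-01  2.18609813e-01 -1.33194715e-04 -6.66846513e-04] [ 266.53617737 -564.8937885   301.9995207 ]
```

View pics/top0.png

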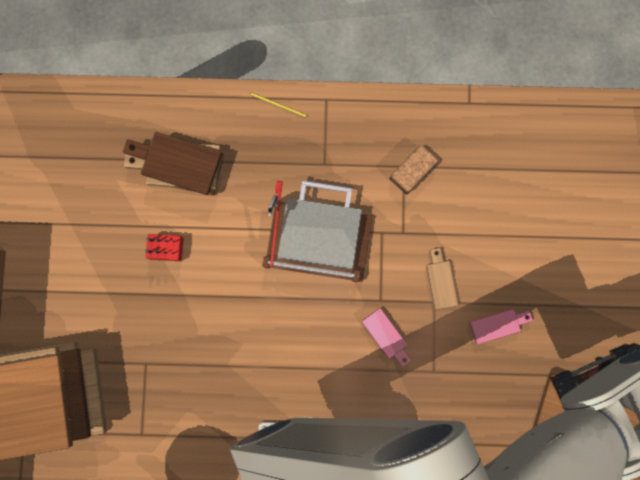

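View pics/side0.png

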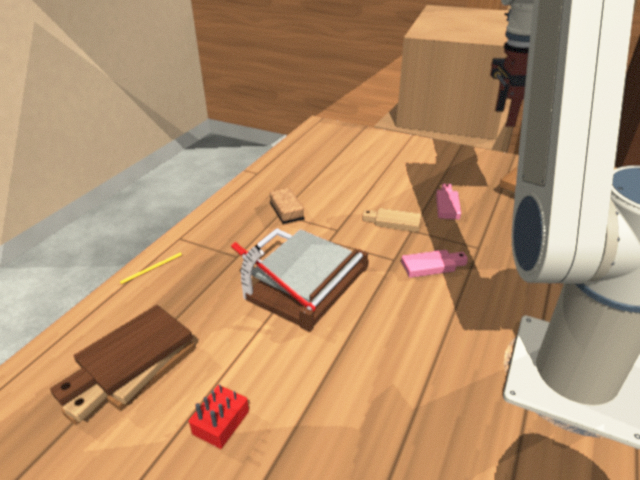

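Top view: rest centred about (318,235) with its handle bar at (327,185) and the pointer at (275,215). Things that could be taken for the blank: pale wood board (442,280), pink boards (385,335) and (500,326), and the stacked boards (180,163). I choose the pale one at (442,280) and check it in a close crop.

Run:
```python
import cv2,numpy as np
t=cv2.imread("pics/top0.png");s=cv2.imread("pics/side0.png")
a=cv2.resize(t[170:320,255:465],None,fx=3.8,fy=3.8,interpolation=cv2.INTER_CUBIC)
b=cv2.resize(s[220:335,225:385],None,fx=5,fy=5,interpolation=cv2.INTER_CUBIC)
cv2.imwrite("pics/topc.png",a);cv2.imwrite("pics/sidec.png",b)
```

```text
(no output)
```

View pics/topc.png

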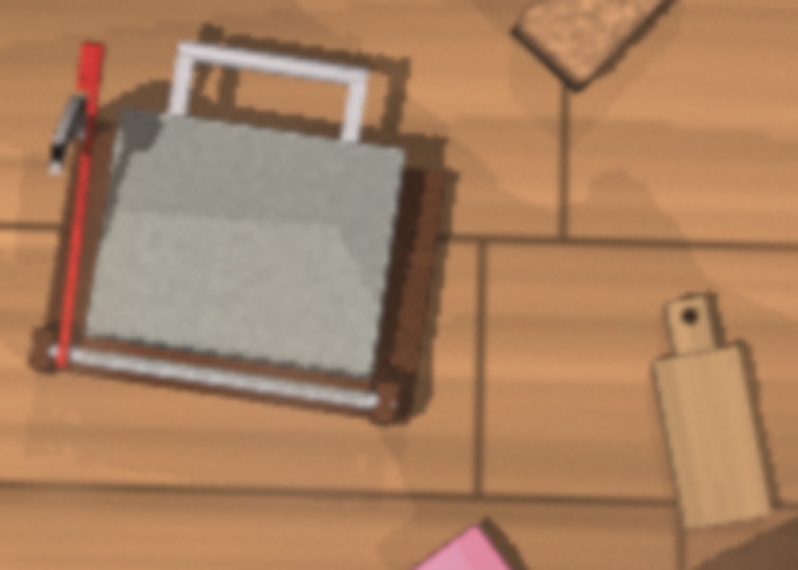

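View pics/sidec.png

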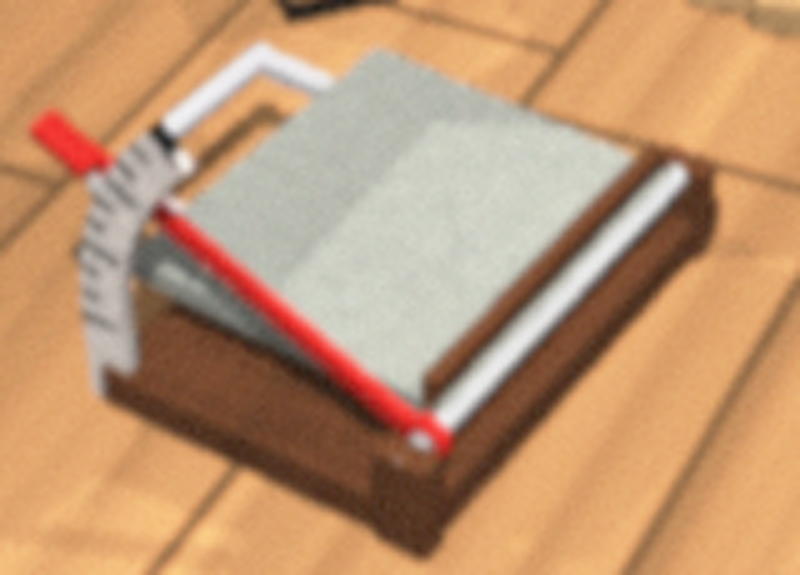

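The crops show the pale board upright at crop (715,430) with its handle towards (690,300), no pink. They also show the hinge rod, pointer and handle bar clearly. Next I measure these by casting rays and triangulating.

```bash
cat > geo.py <<'E'
import numpy as np, cv2
from station import viewer
P={n:viewer.camera_params(n) for n in("top","side")}
def ray(n,u,v):
    p=P[n]; T=np.array(p["pose"]); d=T[:3,:3]@np.array([(u-p["cx"])/p["fx"],-(v-p["cy"])/p["fy"],-1]); return T[:3,3],d/np.linalg.norm(d)
def onz(n,uv,z):
    o,d=ray(n,*uv); return o+d*(z-o[2])/d[2]
def tri(a,b):
    o1,d1=ray("top",*a);o2,d2=ray("side",*b)
    s=np.linalg.lstsq(np.c_[d1,-d2],o2-o1,rcond=None)[0]; p,q=o1+s[0]*d1,o2+s[1]*d2
    return (p+q)/2,np.linalg.norm(p-q)
def pn(n,a,b): 
    x=np.cross(ray(n,*a)[1],ray(n,*b)[1]); return x/np.linalg.norm(x)
def redline(n,im):
    x0,y0,x1,y1={"top":(260,170,300,275),"side":(222,230,330,320)}[n]
    h=cv2.cvtColor(im,cv2.COLOR_BGR2HSV); m=(((h[...,0]<6)|(h[...,0]>172))&(h[...,1]>190)&(h[...,2]>110)).astype(np.uint8)
    k=np.zeros_like(m);k[y0:y1,x0:x1]=m[y0:y1,x0:x1]
    c=max(cv2.findContours(k,cv2.RETR_EXTERNAL,cv2.CHAIN_APPROX_NONE)[0],key=len) 
    pts=np.argwhere(k)[:,::-1].astype(np.float32)
    vx,vy,cx,cy=cv2.fitLine(pts,cv2.DIST_HUBER,0,.01,.01).ravel(); t=(pts-[cx,cy])@[vx,vy]
    return [np.array([cx+vx*q,cy+vy*q]) for q in(t.min(),t.max())]
def pointer(top,side):
    a,b=redline("top",top),redline("side",side)
    a.sort(key=lambda p:p[1]);b.sort(key=lambda p:p[1])   # tip first
    d=np.cross(pn("top",*a),pn("side",*b)); d/=np.linalg.norm(d); d*=np.sign(d[0])
    return a,b,d,tri(a[0],b[0]),tri(a[1],b[1])
E
python3 - <<'E'
from geo import *
np.set_printoptions(precision=2,suppress=True)
t=cv2.imread("pics/top0.png");s=cv2.imread("pics/side0.png")
ct=lambda x,y:((x+.5)/3.8-.5+255,(y+.5)/3.8-.5+170)
cs=lambda x,y:((x+.5)/5-.5+225,(y+.5)/5-.5+220)
a,b,d,tip,base=pointer(t,s);print("red px",a,b);print("ptr dir",d,"ang",np.arcsin(d[2]),"yaw",np.arctan2(d[1],d[0]),"tip",tip,"base",base)
r1,r2=onz("top",ct(80,356),50),onz("top",ct(375,400),50); e=r1-r2;print("rod",r1,r2,"yaw",np.arctan2(-e[0],e[1]))
ra,rb=onz("side",cs(445,425),50),onz("side",cs(685,172),50); e=ra-rb;print("rod side",ra,rb,"yaw",np.arctan2(-e[0],e[1]))
print("bar R corner",tri(ct(363,75),cs(265,52)))
B=[onz("top",ct(182,50),60),onz("top",ct(363,75),60)];print("bar z60",B,np.linalg.norm(B[0]-B[1]))
C=[onz("top",ct(*p),22) for p in((655,363),(743,342),(770,513),(687,527))]; H=onz("top",ct(690,296),22)
print("blank",C,[np.linalg.norm(C[i]-C[(i+1)%4]) for i in range(4)],"c",sum(C)/4,"H",H)
x=(C[0]+C[1]-C[2]-C[3]);print("yaw",np.arctan2(x[1],x[0]), "Hlen",np.linalg.norm(H-(C[0]+C[1])/2))
E
```

```text
red px [array([280.02, 184.  ], dtype=float32), array([279.48, 188.06], dtype=float32)] [array([233.26, 243.69], dtype=float32), array([313.75, 310.5 ], dtype=float32)]
ptr dir [ 0.91 -0.13  0.39] ang 0.3970613373470549 yaw -0.13675105536821533 tip (array([664.06,  67.24, 127.13]), np.float64(2.325145048083499)) base (array([590.88,  54.  ,  -4.76]), np.float64(179.4190301019658))
rod [486.79  76.81  50.  ] [ 464.22 -108.19   50.  ] yaw -0.12137494848264481
rod side [479.51  83.01  50.  ] [ 455.77 -104.96   50.  ] yaw -0.125608307396403
bar R corner (array([665.74, -97.17,  55.74]), np.float64(6.299027799396964))
bar z60 [array([680.82,  18.6 ,  60.  ]), array([667.82, -95.72,  60.  ])] 115.05852034305273
blank [array([ 494.06, -286.83,   22.  ]), array([ 508.95, -342.69,   22.  ]), array([ 401.06, -360.29,   22.  ]), array([ 390.85, -307.98,   22.  ])] [np.float64(57.808933252085886), np.float64(109.32104017811675), np.float64(53.299924735227854), np.float64(105.35770379908058)] c [ 448.73 -324.45   22.  ] H [ 537.5  -308.75   22.  ]
yaw 0.1815901990012515 Hlen 36.48768220366605
```

```bash
cat >> geo.py <<'E'
YAW=-0.124
u=np.array([np.cos(YAW),np.sin(YAW),0]);v=np.array([-np.sin(YAW),np.cos(YAW),0]);w=np.array([0,0,1.])
E
sed -i 's/h\[...,1\]>190)&(h\[...,2\]>110/h[...,1]>170)\&(h[...,2]>110)\&(im[...,2]>150/; /c=max(cv2/d' geo.py
python3 - <<'E'
from geo import *
np.set_printoptions(precision=2,suppress=True)
t=cv2.imread("pics/top0.png");s=cv2.imread("pics/side0.png")
a,b,d,tip,base=pointer(t,s);print("red px",a,b);print("dir",d,"ang",np.arcsin(d[2]),"yaw",np.arctan2(d[1],d[0]),"tip",tip,"base",base)
# side ray met with the pointer's vertical plane (rest y=102 about hinge mid M)
M=np.array([475.7,-13.8,45])
for n,p in(("side",b[0]),("side",b[1]),("top",a[0]),("top",a[1])):
    o,dd=ray(n,*p); k=(102-(o-M)@v)/(dd@v); q=o+k*dd-M; print(n,"plane hit rest x,z:",q@u,q@w, "z=120 hit", (onz(n,p,120)-M)@u,(onz(n,p,120)-M)@v)
from station import env
from scipy.spatial.transform import Rotation as R
for sg in(1,-1):
    y=sg*u; z=-w; Q=R.from_matrix(np.c_[np.cross(y,z),y,z]).as_quat()
    print(sg, env.ik(M+200*u-20*v+[0,0,5+61],Q), env.ik(M+180*u-20*v+[0,0,160+61],Q))
E
```

```text
red px [array([279.4 , 181.14], dtype=float32), array([271.24, 265.02], dtype=float32)] [array([232.47, 243.42], dtype=float32), array([313.71, 309.58], dtype=float32)]
dir [ 0.91 -0.1   0.41] ang 0.421574416330984 yaw -0.10451566000132007 tip (array([668.52,  67.71, 127.07]), np.float64(2.493705931997787)) base (array([480.48,  87.09,  40.26]), np.float64(5.618784067172045))
side plane hit rest x,z: 182.31271744520822 79.71418786846061 z=120 hit 186.90105863531716 97.45808577700774
side plane hit rest x,z: -11.984092536211811 -1.9006397770094736 z=120 hit -56.523797987965025 167.3841406116823
top plane hit rest x,z: 176.25722380504286 113.4145876730986 z=120 hit 183.66298524026422 106.26044941132953
top plane hit rest x,z: -5.316740265475833 -3.9072545756944237 z=120 hit -9.63147749432985 93.94304856670334
1 [-0.1   0.73  1.6  -0.    0.81  0.02] [-0.1   0.51  1.59 -0.    1.05  0.02]
-1 None None
```

Pointer is about 0.415 rad (line fit 0.42, tip height 0.42, side plane 0.40–0.41). Now I grip the bar and raise it along the arc.

```bash
cat >> geo.py <<'E'
from station import env,set_gripper
from scipy.spatial.transform import Rotation as R
M=np.array([475.7,-13.8,45.])
def quat(y,z): return R.from_matrix(np.c_[np.cross(y,z),y,z]).as_quat()
def pose(th): return np.cos(th)*u+np.sin(th)*w
def snap(n,k):
    im=viewer.camera(n); cv2.imwrite(f"pics/{n}{k}.png",im); return im
E
python3 - <<'E'
from geo import *
np.set_printoptions(precision=2,suppress=True)
Q=quat(u,-w); off=-20*v+np.array([0,0,66.])
set_gripper(40)
env.reach(M+200*u+off+[0,0,110],Q)
snap("top",1);snap("side",1)
print(env.move_l(M+200*u+off,rate=100,f_stop=15),env.read_state()["tool_pos"],env.read_state()["force"])
set_gripper(4); s=env.read_state();print(s["width"],s["force"],s["tool_pos"],s["time_s"])
for th in np.linspace(0,.415,6)[1:]:
    env.move_l(M+200*pose(th)+off,rate=60)
s=env.read_state();print(s["width"],s["force"],s["tool_pos"],s["time_s"])
t=snap("top",2);si=snap("side",2)
a=cv2.resize(t[160:290,250:410],None,fx=2.5,fy=2.5,interpolation=2)
b=cv2.resize(si[170:335,225:425],None,fx=2,fy=2,interpolation=2)
H=max(a.shape[0],b.shape[0]); f=lambda x:cv2.copyMakeBorder(x,0,H-x.shape[0],0,0,0)
cv2.imwrite("pics/c2.png",np.hstack([f(a),f(b)]))
E
```

```text
False [672.21 -58.45 111.79] [ 0.26 -1.32  0.15]
11.24198283038066 [-8.48  0.41  3.03] [669.06 -58.02 110.35] 5.225
10.991180055344142 [-13.89   2.58  -3.77] [650.   -55.53 189.73] 7.35
```

View pics/c2.png

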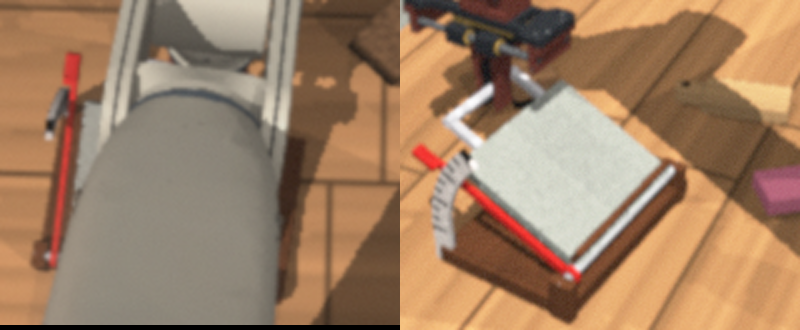

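Picture 5: bar gripped and plate raised. Plate left far corner is at side px about (260,252), bar's left end about (249,231). Now I compute the plate angle from those and from the top view before the raise.

Run:
```python
from geo import *
np.set_printoptions(precision=1,suppress=True)
def hit(p,y):
    o,d=ray("side",*p);k=(y-(o-M)@v)/(d@v);q=o+k*d-M;return np.array([q@u,q@w])
h0=hit((313.7,309.6),102)
print("pointer base",h0,"tip",hit((232.5,243.4),102))
for nm,p,y,nx,nz in(("corner",(259.5,252),90,158,6),("bar end",(248,231),60,203,3)):
    q=hit(p,y);print(nm,q,"angle",np.arctan2(q[1],q[0])-np.arctan2(nz,nx),"r",np.hypot(*q),"expect",np.hypot(nx,nz))
# before: bar right corner at side0
q=hit((225+265/5,220+52/5),-60);print("before bar R",q)
im=cv2.imread("pics/side2.png")[200:320,225:345]
cv2.imwrite("pics/c3.png",cv2.resize(im,None,fx=5,fy=5,interpolation=2))
```

```text
pointer base [-12.  -2.] tip [182.2  79.8]
corner [123.5  74.7] angle 0.5061869108207195 r 144.33775717771937 expect 158.11388300841898
bar end [175.9  87.6] angle 0.4470765275343821 r 196.52294571149324 expect 203.0221662774782
before bar R [194.4  10.3]
```

View pics/c3.png

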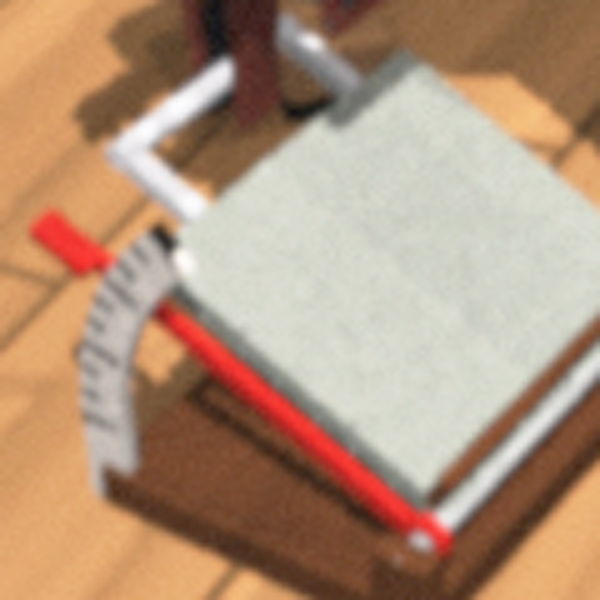

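Picture 6: the plate's upper-face edge runs slightly steeper than the pointer. I fit that edge to get a relative angle.

```bash
cat >> geo.py <<'E'
def hit(p,y):
    o,d=ray("side",*p);k=(y-(o-M)@v)/(d@v);q=o+k*d-M;return np.array([q@u,q@w])
def edge_angle(im):
    g=cv2.GaussianBlur(cv2.cvtColor(im,cv2.COLOR_BGR2GRAY),(3,3),0).astype(float); sat=cv2.cvtColor(im,cv2.COLOR_BGR2HSV)[...,1]
    pts=[]
    for c in range(268,306):
        col=g[200:320,c]; d=np.diff(col)
        ok=[r for r in range(40,118) if sat[200+r-3:200+r-1,c].max()<50 and col[r-2]>150 and d[r]<-8]
        if ok: 
            r=ok[0]; rr=np.arange(max(r-1,0),r+4); wt=np.clip(-d[rr],0,None); pts.append((c,200+(rr*wt).sum()/wt.sum()+.5))
    pts=np.array(pts,np.float32); vx,vy,cx,cy=cv2.fitLine(pts,cv2.DIST_HUBER,0,.01,.01).ravel()
    res=np.abs((pts-[cx,cy])@[-vy,vx]); a=[hit((cx+vx*k,cy+vy*k),90) for k in(-20,20)]; a.sort(key=lambda q:q[0]); e=a[1]-a[0]
    ang=np.arctan2(e[1],e[0]); n=np.array([-np.sin(ang),np.cos(ang)])
    b=sorted(redline("side",im),key=lambda p:p[1]); f=hit(b[0],102)-hit(b[1],102)
    return dict(n=len(pts),res=np.median(res),ends=pts[[0,-1]],plate=ang,offs=n@a[0],pointer=np.arctan2(f[1],f[0]),ptip=b[0])
E
python3 - <<'E'
from geo import *
for k in(0,1,2): print(k,edge_angle(cv2.imread(f"pics/side{k}.png")))
E
```

```text
0 {'n': 38, 'res': np.float32(0.16816211), 'ends': array([[268.     , 240.13414],
       [305.     , 297.63235]], dtype=float32), 'plate': np.float64(0.4075841589095754), 'offs': np.float64(-6.926131943196923), 'pointer': np.float64(0.3976724734278267), 'ptip': array([232.46887, 243.4242 ], dtype=float32)}
1 {'n': 38, 'res': np.float32(0.18816161), 'ends': array([[268.     , 240.44643],
       [305.     , 297.625  ]], dtype=float32), 'plate': np.float64(0.4196241593199924), 'offs': np.float64(-6.994005315284922), 'pointer': np.float64(0.4023297789324192), 'ptip': array([232.55661, 243.3204 ], dtype=float32)}
2 {'n': 38, 'res': np.float32(0.12741566), 'ends': array([[268.    , 262.0921],
       [305.    , 294.0946]], dtype=float32), 'plate': np.float64(0.4530066602524348), 'offs': np.float64(6.146115089550438), 'pointer': np.float64(0.39779230534734944), 'ptip': array([232.72493, 243.10963], dtype=float32)}
```

The plate reads 0.453 (face offset 6.1 mm against 6 expected) and the pointer 0.40–0.42, so I lower by 0.043, recheck, and release.

Run:
```python
from geo import *
p=np.array(env.read_state()["tool_pos"])
# commanded pose was for 0.415; move relative to it
C=M+200*pose(.415)-20*v+np.array([0,0,66.])
env.move_l(C+200*(pose(.41)-pose(.453)),rate=30)
print(edge_angle(snap("side",3)))
set_gripper(40); env.hold(.3)
s=env.read_state();print(s["width"],s["force"],s["time_s"])
env.move_l(np.array(s["tool_pos"])+[0,0,90],rate=120)
print(edge_angle(snap("side",4)),env.read_state()["time_s"]); snap("top",4)
```

```text
{'n': 38, 'res': np.float32(0.13093948), 'ends': array([[268.     , 263.94617],
       [305.     , 294.95123]], dtype=float32), 'plate': np.float64(0.40857672702940223), 'offs': np.float64(6.446817856797928), 'pointer': np.float64(0.3958884307892359), 'ptip': array([232.54868, 243.3246 ], dtype=float32)}
40.01247268421889 [-0.40565927  0.04261918 -0.23832218] 8.875
{'n': 38, 'res': np.float32(0.13141942), 'ends': array([[268.     , 263.94775],
       [305.     , 294.9762 ]], dtype=float32), 'plate': np.float64(0.4085407150904705), 'offs': np.float64(6.365024918885336), 'pointer': np.float64(0.3968315119277389), 'ptip': array([232.5625 , 243.30841], dtype=float32)} 9.825
```

Plate stands free at 0.41 and the pointer has not moved. Next I pick the blank and place it.

```bash
cat >> geo.py <<'E'
TH=.408
up=pose(TH); nn=-np.sin(TH)*u+np.cos(TH)*w
by=.18; bx=np.array([np.cos(by),np.sin(by),0]); byv=np.array([-np.sin(by),np.cos(by),0])
G=np.array([448.7,-324.5,0])+5*bx
def tgt(x,y,z): return M+(x+5)*up+y*v+(6+84+z)*nn
E
python3 - <<'E'
from geo import *
for s in(1,-1):
    print(s,env.ik(G+[0,0,84],quat(s*byv,-w)),env.ik(tgt(73,-5,0),quat(s*v,-nn)),env.ik(tgt(73,-5,120),quat(s*v,-nn)))
s=min((1,-1),key=lambda s:9 if env.ik(G+[0,0,84],quat(s*byv,-w)) is None or env.ik(tgt(73,-5,0),quat(s*v,-nn)) is None else np.abs(env.ik(G+[0,0,84],quat(s*byv,-w))[5]))
print("sign",s)
set_gripper(88)
env.reach(G+[0,0,200],quat(s*byv,-w))
print(env.move_l(G+[0,0,84],rate=90,f_stop=12))
set_gripper(50); st=env.read_state(); print(st["width"],st["force"],st["tool_pos"],st["time_s"])
env.move_l(G+[0,0,124],rate=60); 
im=snap("side",5); st=env.read_state(); print(st["width"],st["force"])
cv2.imwrite("pics/c5.png",cv2.resize(im[130:290,320:520],None,fx=3,fy=3,interpolation=2))
E
```

```text
1 [-6.41010149e-01  6.61061417e-01  1.87705973e+00 -4.44089210e-16
  6.03471510e-01 -2.39180648e+00] [-0.05668728  0.43051854  2.16571447 -0.19144269  0.14072274 -1.31939871] [-0.04809754  0.1347831   2.19821519 -0.07684616  0.40270803 -1.43038311]
-1 [-6.41010149e-01  6.61061417e-01  1.87705973e+00 -4.44089210e-16
  6.03471510e-01  7.49786177e-01] [-0.05668728  0.43051854  2.16571447 -0.19144269  0.14072274  1.82219394] [-0.04809754  0.1347831   2.19821519 -0.07684616  0.40270803  1.71120954]
sign -1
False
56.06848172764029 [-1.05238808  1.238958    2.50649005] [ 453.60089258 -323.52642407   84.10388291] 14.0917
55.577074723100566 [ 0.72635106  0.28781707 -1.6393635 ]
```

View pics/c5.png

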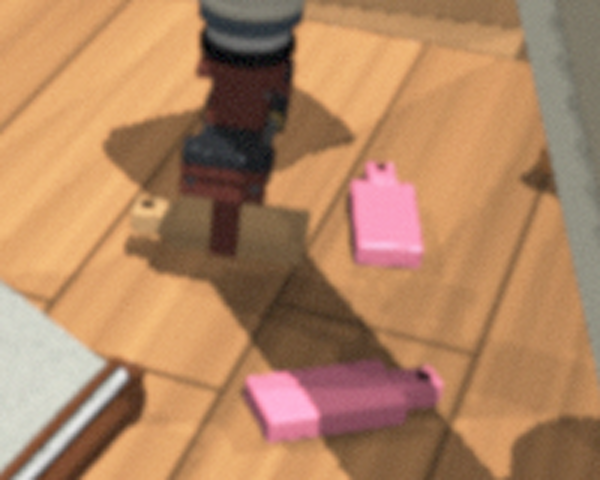

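Picture 7: the blank is held level, with the finger slightly handle-side of mid-body as planned. Now place it.

Run:
```python
from geo import *
Q=quat(-v,-nn)
env.move_l(G+[0,0,290],rate=150)
env.reach(tgt(73,-5,110),Q)
env.move_l(tgt(73,-5,12),rate=80)
im=snap("side",6); st=env.read_state(); print(st["force"],st["qpos"],st["time_s"])
print(env.move_l(tgt(73,-5,-3),rate=12,f_stop=4)); st=env.read_state()
q=np.array(st["tool_pos"])-M; print("plate frame",q@up-5,q@v,q@nn-90,st["force"],st["width"],st["time_s"])
im=snap("side",7); cv2.imwrite("pics/c7.png",cv2.resize(im[150:330,220:420],None,fx=3,fy=3,interpolation=2)); print(edge_angle(im))
```

```text
[-0.27253376 -0.51740522 -0.97405358] [-0.05588273  0.4002312   2.17221305 -0.16668555  0.16344177  1.79785771] 18.8083
True
plate frame 73.00172761870394 -5.022316679059476 0.7577460678280517 [-0.08164004 -0.06317038  3.00435579] 56.092920957577824 19.6917
{'n': 38, 'res': np.float32(0.4022566), 'ends': array([[268.     , 264.38135],
       [305.     , 294.94705]], dtype=float32), 'plate': np.float64(0.4284968843062675), 'offs': np.float64(5.125989143489106), 'pointer': np.float64(0.40021765717336355), 'ptip': array([232.6174 , 243.24413], dtype=float32)}
```

View pics/c7.png

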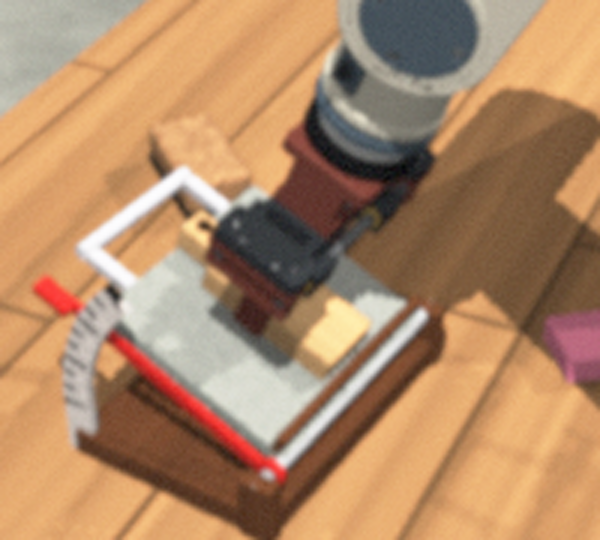

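Picture 8: the board is on the plate, square end by the ledge; contact came 0.8 mm above nominal. Release, back off along the normal, and check.

Run:
```python
from geo import *
set_gripper(86); env.hold(.3)
p=np.array(env.read_state()["tool_pos"])
env.move_l(p+90*nn,rate=90)
env.move_l(p+90*nn+np.array([-40,-60,150]),rate=200)
# swing clear of the top view
q=np.array(env.read_state()["qpos"]); q[0]-=.9; env.move_joints(q)
t=snap("top",8);si=snap("side",8); print(edge_angle(si),env.read_state()["time_s"])
a=cv2.resize(t[165:285,255:380],None,fx=3.2,fy=3.2,interpolation=2)
b=cv2.resize(si[200:328,220:385],None,fx=2.4,fy=2.4,interpolation=2)
H=max(a.shape[0],b.shape[0]); f=lambda x:cv2.copyMakeBorder(x,0,H-x.shape[0],0,0,0)
cv2.imwrite("pics/c8.png",np.hstack([f(a),f(b)]))
```

```text
{'n': 38, 'res': np.float32(0.11331865), 'ends': array([[268.     , 264.05554],
       [305.     , 295.06668]], dtype=float32), 'plate': np.float64(0.4258675458434261), 'offs': np.float64(4.4044591116063625), 'pointer': np.float64(0.39905326839715766), 'ptip': array([232.62502, 243.23366], dtype=float32)} 24.4333
```

View pics/c8.png

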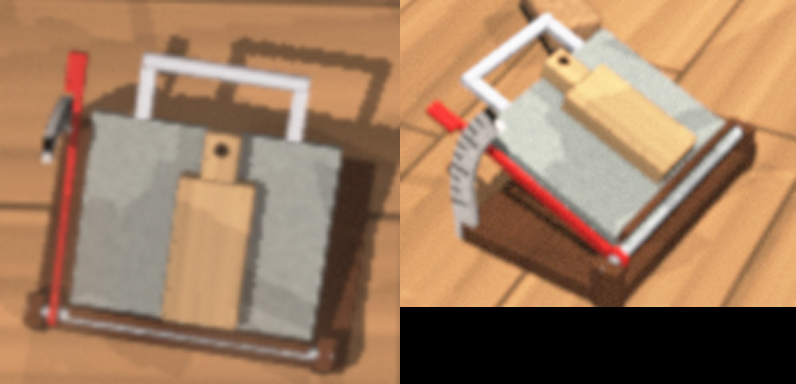

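Picture 9: the board lies flat and midway, with its handle up the slope. I check x, y and yaw against the top face plane.

Run:
```python
from geo import *
ct=lambda x,y:((x+.5)/3.2-.5+255,(y+.5)/3.2-.5+165)
C=[]
for p in((180,175),(256,184),(238,328),(162,322)):
    o,d=ray("top",*ct(*p)); k=(28-(o-M)@nn)/(d@nn); q=o+k*d-M; C.append([q@up,q@v])
C=np.array(C);print(C.round(1),"centre",C.mean(0)); e=C[0]+C[1]-C[2]-C[3];print("len",np.hypot(*e)/2,"yaw",np.arctan2(e[1],e[0]))
t=cv2.imread("pics/top8.png");s=cv2.imread("pics/side8.png")
a,b,d,tip,base=pointer(t,s);print("pointer",np.arcsin(d[2]),tip)
```

```text
[[128.4  21.1]
 [130.1 -33.4]
 [ 20.7 -35.7]
 [ 16.5  19.7]] centre [73.93112236 -7.06984319]
len 110.65992768752011 yaw 0.01658007771174002
pointer 0.41726215597988475 (array([668.6358423 ,  67.0887285 , 127.10757576]), np.float64(2.6187403825708344))
```

All within limits: x 73.9, y −7.1, yaw 0.02, plate 0.41–0.43 against pointer 0.40–0.42, pointer tip moved less than 1 mm.

```bash
python3 -c "
from station import workorder; print(workorder.sign_off())"
```

```text
the job is handed in; nothing more can be done
None
```

I raised the plate to the pointer's angle, laid the small board on it against the ledge, and handed the job in at about 24 s. `sign_off` reports no verdict, so the results below are my own checks from the camera images.

- **Plate angle:** I raised it by the handle bar. It first read 0.453 rad, so I lowered it to about 0.41 and let go; it stayed there. The last plate reading was 0.426, although the edge moved only about 0.1 px in the image.
- **Pointer:** its angle read 0.40 from the side view alone and 0.417 from both views. These readings disagree by about 0.02 rad, so the worst plate-to-pointer gap is about 0.03, within the 0.07 limit. Its tip moved less than 1 mm.
- **Small board:** its centre is at x about 74 mm and y about −7 mm in the plate frame. The square end is about 7 mm from the ledge, the handle is within 0.02 rad of straight up the slope, and it looks flat on the plate.
- **Setting down:** I lowered it slowly, and contact came 0.8 mm from the expected height.
- **Bystanders:** the arm never went near them. I did not re-measure their positions.

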